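Fit the portion collar to the red sauce pump

ROBOT

A 6-joint arm with a two-finger parallel gripper is mounted at the origin on a cart in front of the work surface, level with it; the furniture and walls round the work are solid. World frame = base frame: x ahead of the robot, y to its left, z up, the work surface at z = 0. Lengths are in mm, angles in degrees, forces in N, time in s.
With the tool pointing down it reaches from about 300 to 850 mm from the base axis. Payload 4.2 kg.
Tool frame: the origin (TCP) lies midway between the tips of the shut fingers; the grasp point (between the pads) lies 19 mm behind it (env.grasp_offset is the distance from the TCP to the grasp point, in mm); z points along the fingers, y is the line along which they close (so a half turn about z gives the same grasp; the last joint's range is limited). The gripper opens to 91 mm and grips with 3 to 60 N. Pads are 32 mm wide; open, the fingers measure 118 mm over their backs; the gripper's body (76 mm by 178 mm) begins 60 mm behind the grasp point.
Start: joints at [63.312, 18.312, 89.639, -0, 72.044, -1.146], TCP at [247.933, 518.818, 213.976] pointing down, gripper open.
Joint ranges: [-177.97, 177.97], [-48.28, 115.42], [12.27, 149.76], [-77.06, 257.06], [2.81, 150.46], [-146.56, 146.56]. Speed limits (degrees/s): [147.25, 147.25, 180, 180, 180, 180].

INTERFACE

Orientations are given as [roll, pitch, yaw] about the fixed x, y, z axes, in that order (R = Rz(yaw) Ry(pitch) Rx(roll)).
In Python, from workcell import env, optics gives the robot as it stands. The module is installed in compiled form; this text tells all that it offers.
- The arm moves only by the tool send_rows, never from a script. Its argument "targets" is a list that holds one entry, the list of rows, each a list of 7 numbers: the turn, a rotation vector about the world's x, y, z scaled (see below), then the shift along the world's x, y, z scaled (see below), then the closure, from -1 (fully open) to 1 (shut). In form: [[[rx, ry, rz, x, y, z, gripper], ...]]. A call has 1 to 12 rows; each row shifts and turns the commanded pose from where the row before left it; what a row does not reach is not made up. The controller multiplies each number of a shift by 0.2 m and each number of a turn by pi/2 rad. A row lasts 1/10 s, in which the tool goes at most 50 mm and 8.59 degrees, less where a joint would pass 70% of its speed; a pose out of reach is approached as far as the arm can. A call with a number of a shift or a turn outside -1 to 1 is refused whole. A call with a gripper value outside its range is refused whole. The fingers move at their own pace and stop on an object; "grip_force" is the grip in N (left out, the last holds). Time passes only in rows, so rows that do not move let the fingers close. It gives the time, the measured TCP pose, the force, the opening and the grip force at its end, in the units of the state.
- env.state(): the state, without advancing time (a new reading comes with each control period).
- optics.grab_frame(name): name is "scene" or "top" or "wrist"; returns (picture, depth): 480x640x3 uint8, red, green, blue; 480x640 float32, mm along the optical axis (not along the pixel's ray), 0 where there is no reading.
- optics.camera_info(name): a dict with "camera_matrix" (3x3 intrinsics, pixels), "R" (3x3) and "t" (3): a world point X has camera coordinates R X + t; the wrist camera has in their place "mount" (4x4, takes a point from camera to tool coordinates, whose origin is the TCP and whose axes are the flange's). Camera axes: x right, y down, z forward; pixel columns grow to the right and rows downward; lengths in mm; the calibration is good to about 2 mm. The wrist camera is an equidistant fisheye: a pixel r from the principal point sees the ray r / f radians off the axis. A picture is of the moment at which its call begins: read the wrist's pose just before it. camera_info takes no time and is no camera call.
- env.job_done(): hands the job in; it is judged then, once.
Trained networks look in the newest picture that a camera, given by its name, has taken for a name from the list of things; names that differ only in an ending like _2 or _b are one class to them, and where a whole thing is asked for, a point or a joint stands for the part that bears it (a point fixed in the world has none). Each returns a list of dicts, best first, with "conf" (0 to 1); they miss things now and then, are a little off and sometimes report something else, mostly with a low value. They report only what shows in the picture. A call takes as long as a camera call. They do not tell look-alikes from the thing itself.
- optics.silhouettes(camera, name): "mask" (480x640 bool, what is visible of it) and "at" ([column, row] in pixels, amid what is visible of it).
- optics.place_of(camera, name): "at" ([column, row] in pixels: a listed point, or the origin of a listed thing).
The state is a dict: "time_s": time; "qpos": joint angles; "qvel": joint speeds; "effort": joint torques, N m; "ee_pos": TCP position; "ee_rot": TCP orientation; "force": force on the tool from outside, world axes, zero at the start; "torque": the same for the moment, N m; "gripper_width": finger opening in mm; "gripper_force": force on a finger pad.
Only numpy, scipy, OpenCV 4.12 (cv2) and the standard library are available. Lean on these libraries where they do the work, as an engineer would, in place of code of your own. Each camera call takes 0.05 s, during which the arm holds its last target. There are 200 camera calls.

TASK

Set the sauce pump with the red knob to the smaller portion: clip the tall blue portion collar onto its steel stem through the collar's open side, under the knob, so that it sits flat on the pump's lid, fully home round the stem, with its handle pointing straight out to the front of the station. Then press the red knob down until it stops on the collar and let it come all the way up again. The collar goes on easily when it is in line, so feel for the stem and do not force it (no more than about 15 N), press the knob gently, and leave the yellow pump, the short orange collar and the other loose things where they are.

Things in the scene. Friction and masses are not known exactly. Their poses are not given: they have to be found in the camera images.
- collar: Tall blue plastic portion collar, a C-shaped clip with a handle, 24 mm high, 88 mm long, about 60 g, loose, standing flat on the worktop. Origin: on its underside at the centre of the bore; z up, +x out of the open mouth, -x along the handle. Bore 11.6 mm wide, its rigid back at x = -5.8. Two sprung lips narrow the mouth to 6 mm at x = +6 and flare to a 26 mm funnel at x = +16
- collar_grip (a point): Middle of the blue collar's handle, 45 mm behind the collar's origin and 12 mm above its underside. The handle is an upright blade 9 mm thick (along y), 24 mm high, from x = -12 to -64 mm, with a 12 mm round bead at its end: grip it here from above, fingers closing along the collar's y
- lip_left (a joint): Opening angle of the collar's left (+y) lip, rad: 0 closed, 0.22 its stop. Pushed on squarely, the flares touch with the stem about 10.5 mm ahead of the collar's origin, the lips spring apart (peak push some 3 to 7 N) and snap shut behind the stem when it is about 5 mm ahead; then the collar is loose on it, 1 mm of play
- lip_right (a joint): Opening angle of the right (-y) lip, rad. If the collar is pushed on more than about 1 mm off to one side, the lip on that side reaches its stop and the collar jams; the lip that is touched first pushes the collar sideways, which can be felt
- station: Fixed steel pump station, 150 mm deep, 290 mm wide, 70 mm high, a low drip ledge behind it. Origin: centre of its underside; -x is its front (towards the robot), the spouts of its two pumps point to +x. The pumps stand side by side along its y, 135 mm apart
- red_pump: Jar of the red-knobbed pump, fixed, in the left or right well. Origin: centre of the jar's mouth, level with the station's top; axes as the station's. The steel lid with the stem sits loosely on the jar: the stem stands up to 3.5 mm off this centre in x and up to 7 mm off in y, differently each time and not measured (feel or look for it), but does not shift when pushed
- red_plunger (a joint): Downward travel of red knob and stem (m): 0 up, 0.034 bottom, about 0.016 when stopped by the blue collar; spring 3.5 N at 0, 7 N at 0.016. Heights over the jar's origin when up: flat lid top, 82 mm wide, 30 mm; bare stem, 10 mm thick, 30 to 70 mm; round knob, 37 mm wide, 70 to 92 mm. A spout pipe rises behind the stem from x = +28 mm on: the collar goes on from the front, moving along +x
- yellow_pump: Jar of the other pump, with the yellow knob; same sizes and frame
- yellow_plunger (a joint): Travel of the yellow knob downwards (m)
- short_collar: Short orange portion collar, 12 mm high, otherwise the same shape; loose bystander. Frame as the blue collar
- timer: White kitchen timer with red knob, 62 mm wide, 44 mm high, loose bystander; origin under its centre
- salt_shaker: White salt shaker, 43 mm wide, 73 mm high, loose bystander; origin under its centre
- sink_plug: Black sink plug, 52 mm wide, 25 mm high, loose bystander; origin under its centre
- probe_thermometer: Probe thermometer lying down, 144 mm long (along its y), 22 mm high, loose bystander; origin under its centre
- bowl_0: White bowl, 113 mm wide, 64 mm high, loose bystander; origin under its centre
Not all that is in view belongs to the job. What is shaped like the collar but pink or white is not meant.

How it is judged:
By the outcome, as a careful person would: the job done as asked, in the order asked, and still so for the second after the job is handed in, with the robot touching nothing.
It also fails if it takes over 72 s, if anything falls off the work surface, if the arm or the gripper's body presses on something with over 40 N, if the wrist force passes 120 N, or if a joint passes its speed limit or range.

## Working session

There is one attempt and no reset: what is moved stays moved. The work goes in short steps, Python scripts to look and compute and a tool call to move; the robot and the scene stay as the last step left them, time stands still between calls to the robot, and variables do not carry over. Pictures are saved under pics/ and viewed, at most 10 in all, crops included, and the job is handed in when it is done.

Besides the shell and the picture viewer there is one more tool, called by a JSON object that holds its "fn" and its "kwargs". send_rows: Moves the arm, as the interface text tells. Its arguments: {"type":"object","properties":{"targets":{"type":"array"},"grip_force":{"type":"number"}},"required":["targets"]}

```bash
mkdir -p pics
cat > h.py <<'E'
import numpy as np, cv2
from scipy.spatial.transform import Rotation as Ro
from workcell import env, optics
def save(n,p): cv2.imwrite('pics/'+n+'.png',cv2.cvtColor(p,cv2.COLOR_RGB2BGR))
def world(cam,uv,depth):
    c=optics.camera_info(cam);K=np.array(c['camera_matrix']);u=np.atleast_2d(uv)
    d=np.array([depth]).reshape(-1)
    r=np.c_[(u-K[[0,1],2][None])/[K[0,0],K[1,1]],np.ones(len(u))]*d[:,None]
    return (r-np.array(c['t']))@np.array(c['R'])
def on_plane(cam,uv,z):
    a=world(cam,uv,1.)[0];b=world(cam,uv,1000.)[0]
    return a+(b-a)*(z-a[2])/(b[2]-a[2])
E
python3 - <<'E'
from h import *
for c in ('top','scene'):
    p,d=optics.grab_frame(c); save(c+'0',p); np.save(c+'d.npy',d)
    for n in ('collar','collar_grip','red_pump','red_plunger','yellow_pump','station','short_collar'):
        print(c,n,[(np.round(x['at']).tolist(),round(x['conf'],2)) for x in optics.place_of(c,n)][:4])
print(env.state()['time_s'], env.grasp_offset)
E
```

```text
top collar [([198.0, 293.0], 0.66), ([300.0, 231.0], 0.58), ([339.0, 245.0], 0.41)]
top collar_grip [([180.0, 302.0], 0.65), ([283.0, 227.0], 0.54), ([327.0, 259.0], 0.48)]
top red_pump [([214.0, 207.0], 0.77)]Traceback (most recent call last):
  File "<stdin>", line 5, in <module>
ValueError: it knows: bowl, collar, collar_grip, probe_thermometer, red_pump, salt_shaker, short_collar, sink_plug, station, timer, yellow_pump
```

Run:
```python
from h import *
p,d=optics.grab_frame('scene'); save('scene0',p); np.save('scened.npy',d)
for c in ('scene','top'):
    if c=='top':
        p,d=optics.grab_frame('top')
    for n in ('collar','collar_grip','red_pump','yellow_pump','station','short_collar'):
        for x in optics.place_of(c,n)[:4]:
            u=np.round(x['at']).astype(int)
            print(c,n,u,round(x['conf'],2),world(c,u,d[u[1],u[0]])[0].round(),on_plane(c,u,0).round())
print(env.state()['time_s'], env.grasp_offset)
```

```text
scene collar [329 267] 0.7 [ 492. -122.   11.] [ 497. -114.    0.]
scene collar [218 198] 0.59 [366. 235.  14.] [370. 251.  -0.]
scene collar [324 240] 0.51 [534. -32.  -0.] [533. -32.  -0.]
scene collar_grip [309 266] 0.77 [452. -97.  13.] [458. -87.   0.]
scene collar_grip [209 192] 0.74 [356. 273.  11.] [359. 287.   0.]
scene collar_grip [313 225] 0.66 [526.   9.  21.] [537.  28.   0.]
scene red_pump [296 164] 0.56 [562. 155. 102.] [626. 274.   0.]
scene red_pump [326 268] 0.26 [ 485. -120.    9.] [ 489. -113.   -0.]
scene yellow_pump [270 142] 0.58 [553. 284.  96.] [611. 412.   0.]
scene station [282 167] 0.7 [531. 175.  91.] [584. 282.  -0.]
scene station [365 311] 0.59 [ 491. -269.   13.] [ 497. -262.    0.]
top collar [198 295] 0.7 [362. 238.  26.] [362. 244.   0.]
top collar [298 230] 0.6 [526. -16.  19.] [529. -16.   0.]
top collar [334 245] 0.57 [ 488. -110.   -3.] [ 488. -110.    0.]
top collar [190 215] 0.56 [560. 251.  69.] [571. 266.   0.]
top collar_grip [161 213] 0.73 [562. 315.  99.] [577. 342.   0.]
top collar_grip [181 301] 0.71 [348. 281.  25.] [347. 287.   0.]
top collar_grip [329 260] 0.66 [447. -95.  22.] [449. -96.   0.]
top collar_grip [286 227] 0.54 [537.  15.  -1.] [537.  15.   0.]
top red_pump [213 208] 0.93 [572. 188. 104.] [589. 206.   0.]
top yellow_pump [156 211] 0.77 [557. 311. 157.] [583. 355.   0.]
top station [191 215] 0.56 [560. 248.  72.] [571. 264.   0.]
top short_collar [395 242] 0.54 [ 494. -270.   -2.] [ 494. -270.    0.]
0.9 18.8
```

View pics/top0.png

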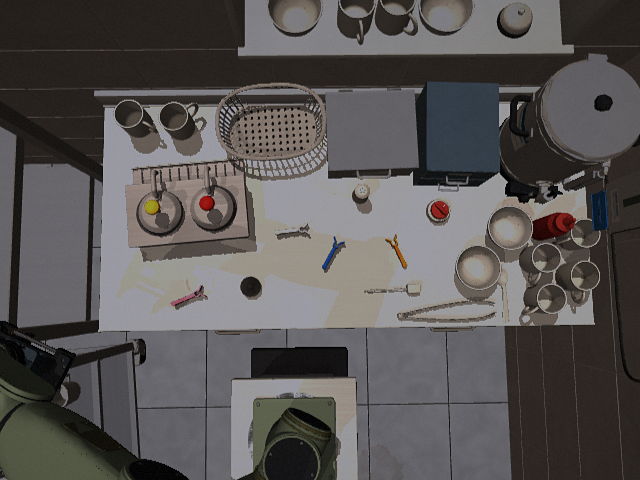

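View pics/scene0.png

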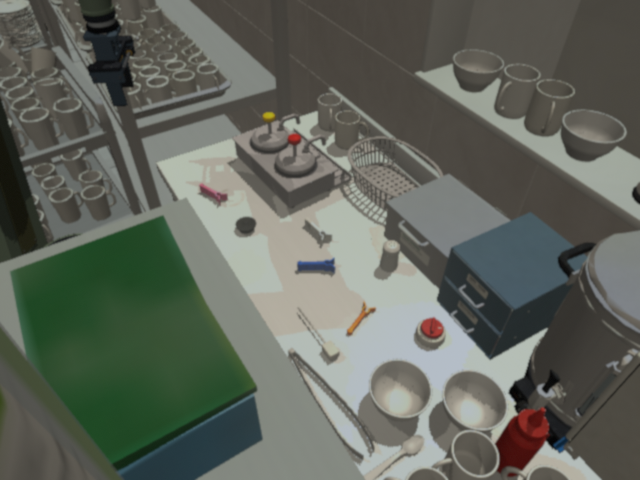

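The blue collar is at top (334,252). The look-alikes are pink (190,297), white (293,230) and the short orange one (398,250). Only the blue one fits the description. I'll measure the collar, the station and the knob, and check with a crop.

Run:
```python
from h import *
p,d=optics.grab_frame('top')
big=lambda x0,y0,x1,y1,s:cv2.resize(p[y0:y1,x0:x1],None,fx=s,fy=s,interpolation=cv2.INTER_CUBIC)
a=big(110,150,270,260,4); b=big(310,220,420,280,4); 
im=np.zeros((440+120,640,3),np.uint8); im[:440]=a; im[440:,:220]=cv2.resize(b[:,:],(220,120)); 
save('crop1',np.vstack([a[:330+110]])) ; save('crop2',b)
hsv=cv2.cvtColor(p,cv2.COLOR_RGB2HSV)
v,u=np.mgrid[:480,:640]
# blue collar
m=(hsv[...,0]>105)&(hsv[...,0]<130)&(hsv[...,1]>120)&(u>305)&(u<360)&(v>225)&(v<285)
q=np.array([on_plane('top',x,24.)[:2] for x in np.c_[u[m],v[m]]]); c=q.mean(0)
w,V=np.linalg.eigh(np.cov((q-c).T)); ax=V[:,1]; s=(q-c)@ax
print('blue',m.sum(),c.round(1),np.degrees(np.arctan2(ax[1],ax[0])).round(1),s.min().round(),s.max().round(), d[m].mean())
for k in np.linspace(s.min(),s.max(),8)[:-1]:
    t=(s>=k)&(s<k+(np.ptp(s))/7); print(k.round(), np.ptp((q[t]-c)@V[:,0]).round(1))
W=world('top',np.c_[u.ravel(),v.ravel()],d.ravel()).reshape(480,640,3)
for nm,lo,hi in (('red',170,10),('yel',22,35)):
    h=hsv[...,0]; hm=(h>lo)|(h<hi) if nm=='red' else (h>lo)&(h<hi)
    m=hm&(hsv[...,1]>150)&(hsv[...,2]>90)&(u<225)&(u>140)&(v<225)&(v>190)
    print(nm,m.sum(),np.c_[u[m],v[m]].mean(0),np.median(W[m],0).round(1),on_plane('top',np.c_[u[m],v[m]].mean(0),162.).round(1), W[m][:,2].max())
m=(abs(W[...,2]-70)<8)&(u>110)&(u<275)&(v>160)&(v<265)
m=cv2.morphologyEx(m.astype(np.uint8),cv2.MORPH_OPEN,np.ones((3,3)))>0
print('station top',m.sum(),np.median(W[m][:,2]),cv2.minAreaRect(W[m][:,:2].astype(np.float32)))
m2=(abs(W[...,2]-100)<8)&(u>110)&(u<275)&(v>160)&(v<265)
for lo,hi in((130,185),(185,245)):
    k=m2&(u>lo)&(u<hi); print('lid',k.sum(),cv2.minEnclosingCircle(W[k][:,:2].astype(np.float32)),W[k].mean(0).round(1))
```

```text
blue 118 [463.2 -99.9] 151.4 -45.0 42.0 1382.125
-45.0 27.7
-32.0 16.1
-20.0 8.9
-8.0 8.1
5.0 7.1
17.0 8.2
29.0 10.2
red 149 [205.80536913 202.38255034] [575.3 194.3 159.7] [575.4 194.2 162. ] 1412.22154079884
yel 137 [150.91240876 206.40145985] [567.2 321.3 160. ] [567.2 321.2 162. ] 1412.22154079884
station top 4319 69.61114260107972 ((572.0477294921875, 260.98431396484375), (159.2613067626953, 299.10009765625), 4.585460662841797)
lid 1009 ((590.25048828125, 320.37030029296875), 74.99461364746094) [563.3 317.   98.5]
lid 995 ((594.9918212890625, 192.59500122070312), 70.99603271484375) [570.6 191.8  98.3]
```

View pics/crop1.png

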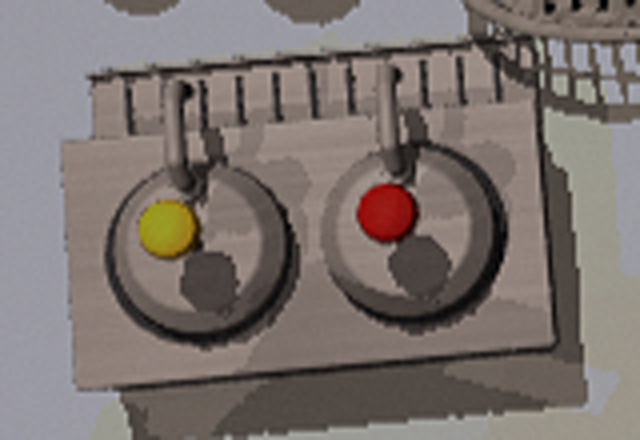

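View pics/crop2.png

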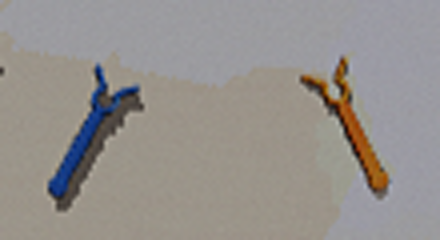

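Run:
```python
from h import *
s=env.state(); print({k:np.round(v,2).tolist() for k,v in s.items()})
print(optics.camera_info('wrist'))
a=on_plane('top',(129.25,247),70.);b=on_plane('top',(248.25,236.25),70.);print(a,b,np.degrees(np.arctan2(-(a-b)[0],(a-b)[1])))
d=np.load('scened.npy');v,u=np.mgrid[:480,:640];W=world('scene',np.c_[u.ravel(),v.ravel()],d.ravel())
m=(d.ravel()>0)&(abs(W[:,0]-620)<35)&(abs(W[:,1]-195)<25);print('spout max z',np.sort(W[m][:,2])[-5:])
p=optics.grab_frame('wrist')[0];save('w0',p)
```

```text
{'time_s': 0.95, 'qpos': [63.31, 18.31, 89.64, -0.0, 72.04, -1.15], 'qvel': [-0.1, 0.03, 0.11, -0.07, 0.01, -0.08], 'effort': [0.0, -41.24, -23.22, 0.07, 0.04, 0.0], 'ee_pos': [247.94, 518.79, 213.99], 'ee_rot': [179.99, 0.0, 154.46], 'force': [-0.36, -0.42, -0.19], 'torque': [0.02, 0.06, 0.02], 'gripper_force': 0.0, 'gripper_width': 91.09}
{'camera_matrix': array([[371.64829954,   0.        , 313.00805196],
       [  0.        , 371.64829954, 248.28788394],
       [  0.        ,   0.        ,   1.        ]]), 'mount': array([[ 1.30870656e-03, -9.70936346e-01, -2.39334284e-01,
         6.57010606e+01],
       [ 9.99998954e-01,  1.41810275e-03, -2.84883184e-04,
        -5.16915727e-01],
       [ 6.16004044e-04, -2.39333660e-01,  9.70937186e-01,
        -1.70696100e+02],
       [ 0.00000000e+00,  0.00000000e+00,  0.00000000e+00,
         1.00000000e+00]])}
[482.0595077  399.80497033  70.        ] [505.50565818 106.07082915  70.        ] 4.563729924498202
spout max z [159.76369275 160.18125579 160.85342202 161.1951135  163.51732699]
```

{"fn": "send_rows", "kwargs": {"targets": [[[0,0,0,0.08,-0.235,-0.03,-1],[0,0,0,0.08,-0.235,-0.03,-1],[0,0,0,0.08,-0.235,-0.03,-1],[0,0,0,0.08,-0.235,-0.03,-1],[0,0,0,0.08,-0.235,-0.03,-1],[0,0,0,0.08,-0.235,-0.03,-1],[0,0,0,0.08,-0.235,-0.03,-1],[0,0,0,0.08,-0.235,-0.03,-1],[0,0,0,0.08,-0.235,-0.03,-1],[0,0,0,0.08,-0.235,-0.03,-1],[0,0,0,0.08,-0.235,-0.03,-1],[0,0,0,0.08,-0.235,-0.03,-1]]]}}

```text
time_s: 2.2
ee_pos: [440.4, -47.2, 142.1]
ee_rot: [180.0, 0.1, 154.4]
force: [1.5, 0.2, 0.6]
gripper_width: 91.4
gripper_force: 0.0
```

{"fn": "send_rows", "kwargs": {"targets": [[[0,0,-0.033,0.04,-0.2,-0.1,-1],[0,0,0,0,0,0,-1],[0,0,0,0,0,0,-1]]]}}

```text
time_s: 2.5
ee_pos: [447.5, -85.7, 121.6]
ee_rot: [180.0, -0.1, 151.4]
force: [0.3, -0.2, 0.5]
gripper_width: 91.3
gripper_force: 0.0
```

```bash
cat >> h.py <<'E'
def wproj(pts,s):
    c=optics.camera_info('wrist');M=np.array(c['mount']);K=np.array(c['camera_matrix'])
    R=Ro.from_euler('xyz',s['ee_rot'],degrees=True).as_matrix()
    t=(np.atleast_2d(pts)-s['ee_pos'])@R
    q=(t-M[:3,3])@M[:3,:3]
    th=np.arctan2(np.hypot(q[:,0],q[:,1]),q[:,2]);ph=np.arctan2(q[:,1],q[:,0])
    return np.c_[K[0,2]+K[0,0]*th*np.cos(ph),K[1,2]+K[0,0]*th*np.sin(ph)]
def wplane(uv,z,s):
    c=optics.camera_info('wrist');M=np.array(c['mount']);K=np.array(c['camera_matrix'])
    R=Ro.from_euler('xyz',s['ee_rot'],degrees=True).as_matrix()
    e=(np.atleast_2d(uv)-K[:2,2])/K[0,0];th=np.hypot(e[:,0],e[:,1])
    q=np.c_[e*np.sinc(th/np.pi)[:,None],np.cos(th)]
    r=q@M[:3,:3].T@R.T;o=R@M[:3,3]+s['ee_pos']
    return o+r*((z-o[2])/r[:,2])[:,None]
E
cat > look.py <<'E'
from h import *
s=env.state();p,d=optics.grab_frame('wrist');save('w1',p)
print(s['time_s'],s['ee_pos'],s['ee_rot'],s['force'])
hsv=cv2.cvtColor(p,cv2.COLOR_RGB2HSV)
m=((hsv[...,0]>105)&(hsv[...,0]<130)&(hsv[...,1]>120)).astype(np.uint8)
n,l,st,_=cv2.connectedComponentsWithStats(m); print(st[1:][st[1:,4]>50])
k=1+np.argmax(st[1:,4]); v,u=np.nonzero(l==k)
q=wplane(np.c_[u,v],24.,s)[:,:2]
ax=np.array([np.cos(np.radians(-28.6)),np.sin(np.radians(-28.6))])
for _ in range(3): # handle part only: fit axis
    t=q@ax; h=(t>t.min()+14)&(t<t.min()+50); c=q[h].mean(0); w,V=np.linalg.eigh(np.cov((q[h]-c).T)); a=V[:,1]; ax=a*np.sign(a@ax)
t=(q-c)@ax; n_=np.array([-ax[1],ax[0]])
print('yaw',np.degrees(np.arctan2(ax[1],ax[0])),'ends',t.min(),t.max(),'width',np.ptp((q[h]-c)@n_),'c',c)
print('grip',c+ax*(t.min()+27),'org by tail',c+ax*(t.min()+72))
for x in optics.place_of('wrist','collar_grip')[:3]+optics.place_of('wrist','collar')[:2]: print(x, wplane(x['at'],12.,s))
E
python3 look.py
```

```text
2.5 [447.54933526 -85.68528237 121.5657641 ] [ 1.79996985e+02 -8.74050258e-02  1.51357091e+02] [ 0.25645487 -0.20962141  0.53565929]
[[300 223  18  84 952]]
yaw -29.29606707285767 ends -31.494321117544693 33.9972158492823 width 7.73775099986301 c [456.97675304 -94.98656571]
grip [453.05724273 -92.78739286] org by tail [ 492.30187156 -114.80690939]
{'at': [311.9, 251.2], 'conf': 0.8} [[451.78443733 -89.57646433  12.        ]]
{'at': [467.6, 266.0], 'conf': 0.71} [[525.29434371  18.4746952   12.        ]]
{'at': [310.6, 301.4], 'conf': 0.76} [[ 488.14188723 -110.61340859   12.        ]]
{'at': [574.0, 13.6], 'conf': 0.63} [[369.1542653  231.69862421  12.        ]]
```

View pics/w1.png

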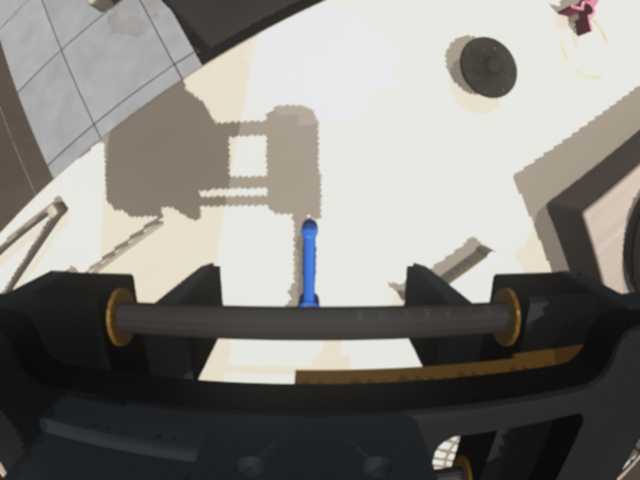

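The blue handle is at (300–318, 223–305), with its bead at (309,227). The lips are hidden by the gripper bar. Nothing is in the fingers' way, so I'll descend and grip.

{"fn": "send_rows", "kwargs": {"targets": [[[0,0,-0.007,0.02,-0.03,-0.1,0.1],[0,0,0,0.0075,-0.0065,-0.2,0.1],[0,0,0,0,0,-0.2,0.1],[0,0,0,0,0,-0.09,0.1],[0,0,0,0,0,0,0.1],[0,0,0,0,0,0,0.1]]]}}

```text
time_s: 3.25
ee_pos: [454.0, -91.6, 4.8]
ee_rot: [180.0, 0.1, 151.0]
force: [-0.4, -0.7, 0.1]
gripper_width: 46.5
gripper_force: 0.0
```

{"fn": "send_rows", "kwargs": {"targets": [[[0,0,0,0,0,0,1],[0,0,0,0,0,0,1],[0,0,0,0,0,0,1],[0,0,0,0,0,0,1],[0,0,0,0,0,0,1],[0,0,0,0,0,0,1]]], "grip_force": 30}}

```text
time_s: 3.85
ee_pos: [453.5, -92.4, 4.3]
ee_rot: [180.0, 0.0, 150.9]
force: [0.1, -0.1, 4.7]
gripper_width: 8.9
gripper_force: 30.0
```

{"fn": "send_rows", "kwargs": {"targets": [[[0,0,0,0,0,0.05,1],[0,0,0,0,0,0.2,1],[0,0,0,0,0,0.245,1],[0,0,0,0,0,0.245,1],[0,0,0,0,0,0.245,1],[0,0,0,0,0,0.245,1]]]}}

```text
time_s: 4.45
ee_pos: [452.6, -92.2, 252.6]
ee_rot: [180.0, 0.0, 150.9]
force: [0.7, -0.1, -0.5]
gripper_width: 8.7
gripper_force: 30.0
```

{"fn": "send_rows", "kwargs": {"targets": [[[0,0,0.0535,0.12,0.207,0,1],[0,0,0.0535,0.12,0.207,0,1],[0,0,0.0535,0.12,0.207,0,1],[0,0,0.0535,0.12,0.207,0,1],[0,0,0.0535,0.12,0.207,0,1],[0,0,0.0535,0.12,0.207,0,1],[0,0,0.0535,0.12,0.207,0,1],[0,0,0,0,0,0,1],[0,0,0,0,0,0,1],[0,0,0,0,0,0,1],[0,0,0,0,0,0,1]]]}}

```text
time_s: 5.55
ee_pos: [620.9, 196.1, 250.6]
ee_rot: [-180.0, 0.0, -175.5]
force: [0.4, 0.8, 0.2]
gripper_width: 8.8
gripper_force: 30.0
```

Run:
```python
from h import *
s=env.state();p,d=optics.grab_frame('wrist');save('w2',p)
print({k:np.round(s[k],2).tolist() for k in('time_s','ee_pos','ee_rot','force','gripper_width')})
hsv=cv2.cvtColor(p,cv2.COLOR_RGB2HSV);h=hsv[...,0]
def comp(m):
    n,l,st,_=cv2.connectedComponentsWithStats(m.astype(np.uint8));k=1+np.argmax(st[1:,4]);print(st[k]);return l==k
yx=np.array([np.cos(np.radians(4.6)),np.sin(np.radians(4.6))]);yn=np.array([-yx[1],yx[0]])
for nm,m in(('red',((h>170)|(h<10))&(hsv[...,1]>150)&(hsv[...,2]>60)),('yel',(h>22)&(h<35)&(hsv[...,1]>150)&(hsv[...,2]>60))):
    m=comp(m);c,_=cv2.findContours(m.astype(np.uint8),0,1);e=cv2.fitEllipse(max(c,key=len))
    print(nm,e,wplane(e[0],162.,s),wplane(e[0],158.,s))
m=comp((h>105)&(h<130)&(hsv[...,1]>120));v,u=np.nonzero(m)
q=wplane(np.c_[u,v],s['ee_pos'][2]+19.7,s)[:,:2]-s['ee_pos'][:2]
a=np.c_[q@yx,q@yn];t=a[:,0].min();print('tail along',t)
for k in range(0,40,5):
    w=(a[:,0]>=t+k)&(a[:,0]<t+k+5);print(k,w.sum(),a[w,1].min().round(2),a[w,1].max().round(2)) if w.sum() else 0
```

```text
{'time_s': 5.55, 'ee_pos': [620.88, 196.14, 250.55], 'ee_rot': [-179.99, 0.01, -175.53], 'force': [0.4, 0.82, 0.2], 'gripper_width': 8.79}
[ 294  169   46   48 1711]
red ((316.52728271484375, 192.0294952392578), (45.32460021972656, 46.31851577758789), 173.2029266357422) [[578.17810025 194.05134185 162.        ]] [[578.5348922  194.11200222 158.        ]]
[ 466  179   34   41 1094]
yel ((482.39501953125, 198.7088623046875), (33.16294479370117, 40.0543098449707), 11.914365768432617) [[570.35457557 318.49331205 162.        ]] [[570.59065417 320.47405413 158.        ]]
[ 300  245   27   62 1275]
tail along -30.357602109624946
0 164 -5.61 3.65
5 277 -6.5 4.53
10 277 -6.51 4.54
15 226 -5.32 3.33
20 210 -5.36 3.36
25 121 -5.38 3.38
```

View pics/w2.png

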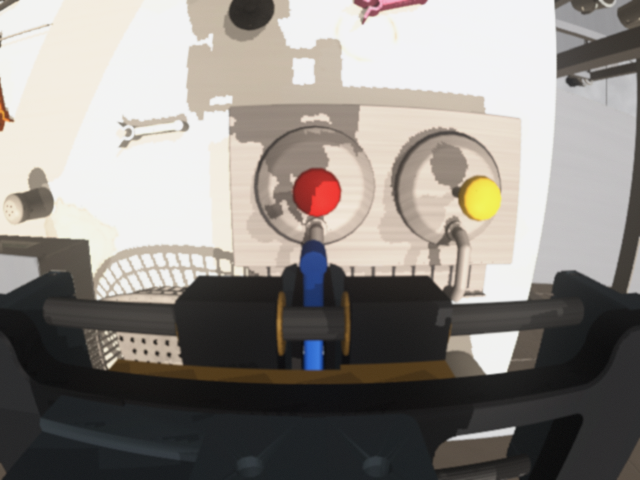

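{"fn": "send_rows", "kwargs": {"targets": [[[0,0,0,-0.2145,-0.0135,0,1],[0,0,0,-0.2145,-0.0135,0,1],[0,0,0,-0.2145,-0.0135,0,1],[0,0,0,0,0,0,1],[0,0,0,0,0,-0.22,1],[0,0,0,0,0,-0.22,1],[0,0,0,0,0,-0.22,1],[0,0,0,0,0,0,1],[0,0,0,0,0,0,1],[0,0,0,0,0,0,1]]]}}

```text
time_s: 6.6
ee_pos: [494.9, 189.8, 120.6]
ee_rot: [179.9, 0.3, -175.5]
force: [0.4, 0.5, -0.8]
gripper_width: 8.6
gripper_force: 30.0
```

Run:
```python
from h import *
s=env.state();print({k:np.round(s[k],2).tolist() for k in('time_s','ee_pos','ee_rot','force','gripper_width')})
# station edges from picture w2, pose of then
import cv2
p=cv2.imread('pics/w2.png');g=cv2.cvtColor(p,cv2.COLOR_BGR2GRAY).astype(float)
s2=dict(ee_pos=np.array([620.88,196.14,250.55]),ee_rot=[-179.99,.01,-175.53])
P=[]
for c in range(380,516,4):
    col=g[95:130,c];r=95+np.argmax(np.abs(np.diff(cv2.GaussianBlur(col[:,None],(1,3),0)[:,0])));P.append((c,r+.5))
q=wplane(np.array(P),70.,s2)
f=cv2.fitLine(q[:,:2].astype(np.float32),cv2.DIST_HUBER,0,.01,.01).ravel();print('front edge yaw',np.degrees(np.arctan2(-f[0],f[1])),f)
P=[]
for r in range(125,250,4):
    row=g[r,215:245];P.append((215+np.argmax(np.abs(np.diff(row)))+.5,r))
q=wplane(np.array(P),70.,s2);f=cv2.fitLine(q[:,:2].astype(np.float32),cv2.DIST_HUBER,0,.01,.01).ravel();print('side edge yaw',np.degrees(np.arctan2(f[1],f[0])),f)
```

```text
{'time_s': 6.6, 'ee_pos': [494.91, 189.79, 120.65], 'ee_rot': [179.92, 0.29, -175.47], 'force': [0.39, 0.48, -0.81], 'gripper_width': 8.64}
front edge yaw -174.408 [ 9.7443759e-02 -9.9524105e-01  4.9287125e+02  3.1775504e+02]
side edge yaw 4.725545 [9.9660075e-01 8.2382850e-02 5.8635681e+02 1.1157773e+02]
```

{"fn": "send_rows", "kwargs": {"targets": [[[0,0,0.003,0,0,-0.03,1],[0,0,0,0,0,-0.02,1],[0,0,0,0,0,0,1],[0,0,0,0,0,0,1],[0,0,0,0,0,0,1],[0,0,0,0,0,0,1]]]}}

```text
time_s: 7.2
ee_pos: [492.8, 189.4, 108.2]
ee_rot: [180.0, 0.0, -175.2]
force: [0.2, -0.9, -0.5]
gripper_width: 8.7
gripper_force: 30.0
```

{"fn": "send_rows", "kwargs": {"targets": [[[0,0,0,0,0,-0.01,1],[0,0,0,0,0,-0.005,1],[0,0,0,0,0,0,1],[0,0,0,0,0,0,1],[0,0,0,0,0,0,1]]]}}

```text
time_s: 7.7
ee_pos: [492.7, 189.3, 105.0]
ee_rot: [180.0, 0.0, -175.2]
force: [-0.2, 1.0, -0.9]
gripper_width: 8.9
gripper_force: 30.0
```

{"fn": "send_rows", "kwargs": {"targets": [[[0,0,0,0,-0.0065,-0.005,1],[0,0,0,0,0,0,1],[0,0,0,0,0,0,1]]]}}

```text
time_s: 8.0
ee_pos: [492.7, 188.0, 104.0]
ee_rot: [180.0, -0.0, -175.2]
force: [1.2, -0.2, 0.1]
gripper_width: 9.0
gripper_force: 30.0
```

{"fn": "send_rows", "kwargs": {"targets": [[[0,0,0,0,0,-0.005,1],[0,0,0,0,0,0,1],[0,0,0,0,0,0,1]]]}}

```text
time_s: 8.3
ee_pos: [492.8, 188.1, 103.3]
ee_rot: [180.0, 0.0, -175.2]
force: [-1.1, -0.0, 2.3]
gripper_width: 9.0
gripper_force: 30.0
```

{"fn": "send_rows", "kwargs": {"targets": [[[0,0,0,0,0,0.005,1],[0,0,0,0.025,0.002,0,1],[0,0,0,0.025,0.002,0,1],[0,0,0,0.025,0.002,0,1],[0,0,0,0.025,0.002,0,1],[0,0,0,0,0,0,1],[0,0,0,0,0,0,1],[0,0,0,0,0,0,1]]]}}

```text
time_s: 9.1
ee_pos: [513.7, 189.8, 104.3]
ee_rot: [180.0, 0.1, -175.2]
force: [2.5, -0.5, 2.3]
gripper_width: 9.0
gripper_force: 30.0
```

{"fn": "send_rows", "kwargs": {"targets": [[[0,0,0,0.01,0.001,0,1],[0,0,0,0.01,0.001,0,1],[0,0,0,0,0,0,1],[0,0,0,0,0,0,1],[0,0,0,0,0,0,1]]]}}

```text
time_s: 9.6
ee_pos: [515.2, 189.9, 104.4]
ee_rot: [-180.0, -0.2, -175.2]
force: [-4.6, -0.8, 7.5]
gripper_width: 8.5
gripper_force: 30.0
```

{"fn": "send_rows", "kwargs": {"targets": [[[0,0,0,-0.015,-0.001,0.005,1],[0,0,0,0,0,0.005,1],[0,0,0,0,0,0,1],[0,0,0,0,0,0,1],[0,0,0,0,0,0,1]]]}}

```text
time_s: 10.1
ee_pos: [513.7, 189.8, 105.7]
ee_rot: [-180.0, -0.0, -175.2]
force: [0.4, -1.0, -1.5]
gripper_width: 8.5
gripper_force: 30.0
```

Run:
```python
from h import *
s=env.state();print({k:np.round(s[k],2).tolist() for k in('time_s','ee_pos','ee_rot','force','torque')})
p,d=optics.grab_frame('scene');im=cv2.resize(p[110:210,225:375],None,fx=5,fy=5,interpolation=cv2.INTER_CUBIC);save('s2',im)
for q in ([577,194.9,100],[577,194.9,162],[560,193,104]):
    c=optics.camera_info('scene');x=np.array(c['camera_matrix'])@(np.array(c['R'])@q+np.array(c['t']));print(x[:2]/x[2])
```

```text
{'time_s': 10.1, 'ee_pos': [513.66, 189.78, 105.74], 'ee_rot': [-180.0, -0.02, -175.17], 'force': [0.41, -0.96, -1.45], 'torque': [0.03, 0.02, -0.02]}
[293.50180028 154.8266655 ]
[292.72372683 134.90321871]
[288.14561625 155.93176375]
```

View pics/s2.png

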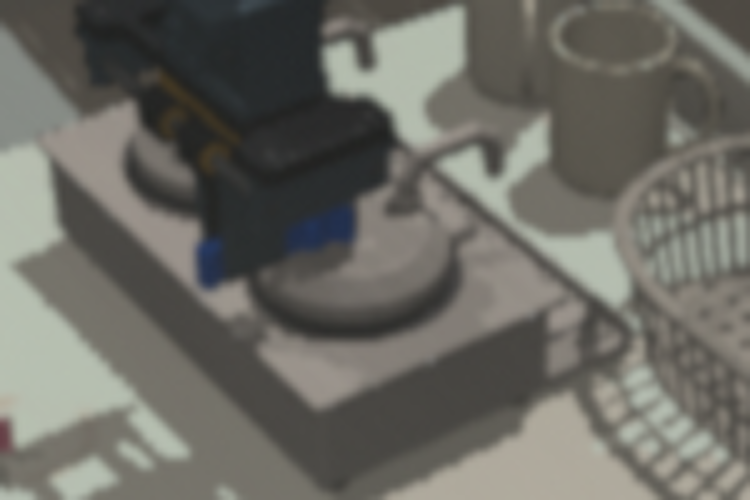

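{"fn": "send_rows", "kwargs": {"targets": [[[0,0,0,0.01,0.001,0,1],[0,0,0,0,0,0,1],[0,0,0,0,0,0,1],[0,0,0,0,0,0,1]]]}}

```text
time_s: 10.55
ee_pos: [515.7, 190.0, 106.0]
ee_rot: [180.0, -0.0, -175.2]
force: [0.0, -0.4, -1.0]
gripper_width: 8.8
gripper_force: 30.0
```

{"fn": "send_rows", "kwargs": {"targets": [[[0,0,0,0.005,0,0,1],[0,0,0,0,0,0,1],[0,0,0,0,0,0,1],[0,0,0,0,0,0,1]]]}}

```text
time_s: 10.95
ee_pos: [516.7, 190.0, 106.0]
ee_rot: [180.0, -0.0, -175.2]
force: [0.6, -0.6, -0.8]
gripper_width: 8.6
gripper_force: 30.0
```

{"fn": "send_rows", "kwargs": {"targets": [[[0,0,0,0.01,0.001,0,1],[0,0,0,0,0,0,1],[0,0,0,0,0,0,1]]]}}

```text
time_s: 11.25
ee_pos: [518.8, 190.2, 106.0]
ee_rot: [180.0, 0.0, -175.2]
force: [-0.1, 0.4, -1.3]
gripper_width: 8.7
gripper_force: 30.0
```

{"fn": "send_rows", "kwargs": {"targets": [[[0,0,0,0.01,0.001,0,1],[0,0,0,0,0,0,1],[0,0,0,0,0,0,1]]]}}

```text
time_s: 11.55
ee_pos: [520.7, 190.4, 106.0]
ee_rot: [180.0, -0.0, -175.2]
force: [0.4, 0.4, -0.7]
gripper_width: 8.7
gripper_force: 30.0
```

{"fn": "send_rows", "kwargs": {"targets": [[[0,0,0,0.005,0,0,1],[0,0,0,0,0,0,1],[0,0,0,0,0,0,1]]]}}

```text
time_s: 11.85
ee_pos: [521.7, 190.4, 106.0]
ee_rot: [180.0, 0.0, -175.2]
force: [-0.1, -0.1, -1.5]
gripper_width: 8.6
gripper_force: 30.0
```

{"fn": "send_rows", "kwargs": {"targets": [[[0,0,0,0.005,0,0,1],[0,0,0,0,0,0,1],[0,0,0,0,0,0,1]]]}}

```text
time_s: 12.15
ee_pos: [522.7, 190.4, 106.0]
ee_rot: [180.0, -0.0, -175.2]
force: [0.3, 0.1, -0.6]
gripper_width: 9.0
gripper_force: 30.0
```

{"fn": "send_rows", "kwargs": {"targets": [[[0,0,0,0.005,0.001,0,1],[0,0,0,0,0,0,1],[0,0,0,0,0,0,1]]]}}

```text
time_s: 12.45
ee_pos: [523.7, 190.6, 106.0]
ee_rot: [180.0, -0.0, -175.2]
force: [-0.0, -0.1, -0.6]
gripper_width: 8.7
gripper_force: 30.0
```

{"fn": "send_rows", "kwargs": {"targets": [[[0,0,0,0.005,0,0,1],[0,0,0,0,0,0,1],[0,0,0,0,0,0,1]]]}}

```text
time_s: 12.75
ee_pos: [524.7, 190.6, 106.0]
ee_rot: [180.0, -0.0, -175.2]
force: [0.2, -0.2, -1.3]
gripper_width: 9.2
gripper_force: 30.0
```

{"fn": "send_rows", "kwargs": {"targets": [[[0,0,0,0.005,0,0,1],[0,0,0,0,0,0,1],[0,0,0,0,0,0,1]]]}}

```text
time_s: 13.05
ee_pos: [525.7, 190.6, 106.0]
ee_rot: [180.0, -0.0, -175.2]
force: [-0.6, -0.1, 0.4]
gripper_width: 8.9
gripper_force: 30.0
```

{"fn": "send_rows", "kwargs": {"targets": [[[0,0,0,0.005,0.001,0,1],[0,0,0,0,0,0,1],[0,0,0,0,0,0,1]]]}}

```text
time_s: 13.35
ee_pos: [526.3, 190.8, 105.9]
ee_rot: [180.0, -0.1, -175.2]
force: [-2.3, -0.3, -0.9]
gripper_width: 8.8
gripper_force: 30.0
```

{"fn": "send_rows", "kwargs": {"targets": [[[0,0,0,0.005,0,0,1],[0,0,0,0,0,0,1],[0,0,0,0,0,0,1]]]}}

```text
time_s: 13.65
ee_pos: [526.6, 190.7, 105.7]
ee_rot: [-180.0, -0.1, -175.2]
force: [-4.6, 0.7, 0.1]
gripper_width: 9.0
gripper_force: 30.0
```

{"fn": "send_rows", "kwargs": {"targets": [[[0,0,0,0.005,0.0005,0,1],[0,0,0,0,0,0,1],[0,0,0,0,0,0,1]]]}}

```text
time_s: 13.95
ee_pos: [527.1, 190.6, 105.5]
ee_rot: [-180.0, -0.2, -175.2]
force: [-6.0, 0.2, -0.4]
gripper_width: 8.8
gripper_force: 30.0
```

{"fn": "send_rows", "kwargs": {"targets": [[[0,0,0,0.005,0.0005,0,1],[0,0,0,0,0,0,1],[0,0,0,0,0,0,1]]]}}

```text
time_s: 14.25
ee_pos: [527.9, 190.7, 105.3]
ee_rot: [-180.0, -0.2, -175.2]
force: [-6.1, -0.4, -0.6]
gripper_width: 8.8
gripper_force: 30.0
```

{"fn": "send_rows", "kwargs": {"targets": [[[0,0,0,0.005,0.0005,0,1],[0,0,0,0,0,0,1],[0,0,0,0,0,0,1]]]}}

```text
time_s: 14.55
ee_pos: [529.9, 190.9, 105.4]
ee_rot: [-180.0, -0.1, -175.2]
force: [-3.9, 0.2, -1.2]
gripper_width: 8.6
gripper_force: 30.0
```

{"fn": "send_rows", "kwargs": {"targets": [[[0,0,0,0.005,0.0005,0,1],[0,0,0,0,0,0,1],[0,0,0,0,0,0,1]]]}}

```text
time_s: 14.85
ee_pos: [533.9, 191.5, 106.6]
ee_rot: [180.0, 0.3, -175.2]
force: [2.1, 0.3, -1.7]
gripper_width: 8.9
gripper_force: 30.0
```

{"fn": "send_rows", "kwargs": {"targets": [[[0,0,0,0.005,0.0005,0,1],[0,0,0,0,0,0,1],[0,0,0,0,0,0,1]]]}}

```text
time_s: 15.15
ee_pos: [534.1, 191.6, 106.6]
ee_rot: [180.0, 0.2, -175.2]
force: [3.5, 0.1, -0.4]
gripper_width: 8.9
gripper_force: 30.0
```

{"fn": "send_rows", "kwargs": {"targets": [[[0,0,0,0.005,0.0005,0,1],[0,0,0,0,0,0,1],[0,0,0,0,0,0,1]]]}}

```text
time_s: 15.45
ee_pos: [534.3, 191.6, 106.4]
ee_rot: [180.0, 0.1, -175.2]
force: [1.8, -0.3, 0.9]
gripper_width: 8.8
gripper_force: 30.0
```

{"fn": "send_rows", "kwargs": {"targets": [[[0,0,0,0.005,0.0005,0,1],[0,0,0,0,0,0,1],[0,0,0,0,0,0,1]]]}}

```text
time_s: 15.75
ee_pos: [534.6, 191.6, 105.9]
ee_rot: [180.0, -0.0, -175.2]
force: [2.3, 0.9, 0.0]
gripper_width: 9.3
gripper_force: 30.0
```

{"fn": "send_rows", "kwargs": {"targets": [[[0,0,0,0.005,0.0005,0,1],[0,0,0,0,0,0,1],[0,0,0,0,0,0,1]]]}}

```text
time_s: 16.05
ee_pos: [535.3, 191.6, 105.7]
ee_rot: [-180.0, -0.1, -175.2]
force: [-0.4, 0.7, -1.1]
gripper_width: 8.5
gripper_force: 30.0
```

{"fn": "send_rows", "kwargs": {"targets": [[[0,0,0,0.005,0.0005,0,1],[0,0,0,0,0,0,1],[0,0,0,0,0,0,1]]]}}

```text
time_s: 16.35
ee_pos: [536.3, 191.6, 105.8]
ee_rot: [-180.0, -0.1, -175.2]
force: [-0.4, 0.1, -1.1]
gripper_width: 8.7
gripper_force: 30.0
```

{"fn": "send_rows", "kwargs": {"targets": [[[0,0,0,0,0,-0.005,1],[0,0,0,0,0,0,1],[0,0,0,0,0,0,1]]]}}

```text
time_s: 16.65
ee_pos: [536.6, 191.7, 104.9]
ee_rot: [180.0, -0.0, -175.2]
force: [0.1, 0.7, -1.3]
gripper_width: 9.0
gripper_force: 30.0
```

{"fn": "send_rows", "kwargs": {"targets": [[[0,0,0,0.0025,0,-0.004,1],[0,0,0,0,0,0,1],[0,0,0,0,0,0,1]]]}}

```text
time_s: 16.95
ee_pos: [537.2, 191.7, 104.4]
ee_rot: [180.0, 0.0, -175.2]
force: [0.1, 0.0, 1.3]
gripper_width: 8.9
gripper_force: 30.0
```

{"fn": "send_rows", "kwargs": {"targets": [[[0,0,0,0.004,0,-0.002,1],[0,0,0,0,0,0,1],[0,0,0,0,0,0,1]]]}}

```text
time_s: 17.25
ee_pos: [537.4, 191.8, 104.3]
ee_rot: [180.0, -0.1, -175.2]
force: [-3.3, -0.5, 4.4]
gripper_width: 8.6
gripper_force: 30.0
```

{"fn": "send_rows", "kwargs": {"targets": [[[0,0,0,0.004,0,0,1],[0,0,0,0,0,0,1],[0,0,0,0,0,0,1]]]}}

```text
time_s: 17.55
ee_pos: [537.7, 191.7, 104.4]
ee_rot: [180.0, -0.1, -175.2]
force: [-4.6, 0.8, 5.7]
gripper_width: 8.6
gripper_force: 30.0
```

{"fn": "send_rows", "kwargs": {"targets": [[[0,0,0,-0.005,0,0,1],[0,0,0,0,0,0,1],[0,0,0,0,0,0,0.6],[0,0,0,0,0,0,0.4],[0,0,0,0,0,0,0.4],[0,0,0,0,0,0,0.4],[0,0,0,0,0,0,0.4]]]}}

```text
time_s: 18.25
ee_pos: [537.9, 191.7, 103.6]
ee_rot: [180.0, -0.0, -175.2]
force: [0.7, 0.4, 0.5]
gripper_width: 27.4
gripper_force: 0.0
```

{"fn": "send_rows", "kwargs": {"targets": [[[0,0,0,0,0,0.05,0.4],[0,0,0,0,0,0.1,0.4],[0,0,0,0,0,0.2,0.4],[0,0,0,0,0,0.2,0.4],[0,0,0,0,0,0.18,0.4],[0,0,0,0.15,0.012,0,0.4],[0,0,0,0.22,0.018,0,0.4],[0,0,0,0.08,0,0,0.4],[0,0,0,0,0,0,0.4],[0,0,0,0,0,0,0.4],[0,0,0,0,0,0,0.4]]]}}

```text
time_s: 19.35
ee_pos: [626.7, 197.7, 250.3]
ee_rot: [180.0, -0.0, -175.2]
force: [-0.7, -0.5, 0.8]
gripper_width: 27.1
gripper_force: 0.0
```

```bash
cat > l3.py <<'E'
import sys
from h import *
s=env.state();p,d=optics.grab_frame('wrist')
print({k:np.round(s[k],2).tolist() for k in('time_s','ee_pos','ee_rot','force')})
save(sys.argv[1],cv2.resize(p[60:300,150:470],None,fx=2.5,fy=2.5,interpolation=cv2.INTER_CUBIC))
hsv=cv2.cvtColor(p,cv2.COLOR_RGB2HSV);h=hsv[...,0]
def comp(m):
    n,l,st,_=cv2.connectedComponentsWithStats(m.astype(np.uint8));k=1+np.argmax(st[1:,4]);print(st[k]);return l==k
m=comp(((h>170)|(h<10))&(hsv[...,1]>150)&(hsv[...,2]>60));c,_=cv2.findContours(m.astype(np.uint8),0,1);e=cv2.fitEllipse(max(c,key=len))
print('red',e,wplane(e[0],162.,s))
m=comp((h>105)&(h<130)&(hsv[...,1]>120)&(hsv[...,2]>40));v,u=np.nonzero(m)
q=wplane(np.c_[u,v],124.,s)[:,:2];t=q[:,0];k=(t>t.min()+13)&(t<t.min()+45)
mid=[(x,(q[(t>=x)&(t<x+2),1].min()+q[(t>=x)&(t<x+2),1].max())/2) for x in np.arange(t.min()+13,t.min()+45,2) if ((t>=x)&(t<x+2)).any()]
f=cv2.fitLine(np.array(mid,np.float32),cv2.DIST_HUBER,0,.01,.01).ravel();print('handle yaw',np.degrees(np.arctan(f[1]/f[0])),f,'tail x',t.min())
E
python3 l3.py w3
```

```text
{'time_s': 19.35, 'ee_pos': [626.74, 197.72, 250.28], 'ee_rot': [179.99, -0.02, -175.15], 'force': [-0.66, -0.49, 0.81]}
[ 292  161   47   47 1718]
red ((315.2209167480469, 183.8305206298828), (45.82101058959961, 45.964111328125), 136.33677673339844) [[578.33118574 193.95299945 162.        ]]
[309  98  13  61 599]
handle yaw 4.12483 [9.9740970e-01 7.1929693e-02 5.3867139e+02 1.9037799e+02] tail x 511.8714085419464
```

View pics/w3.png

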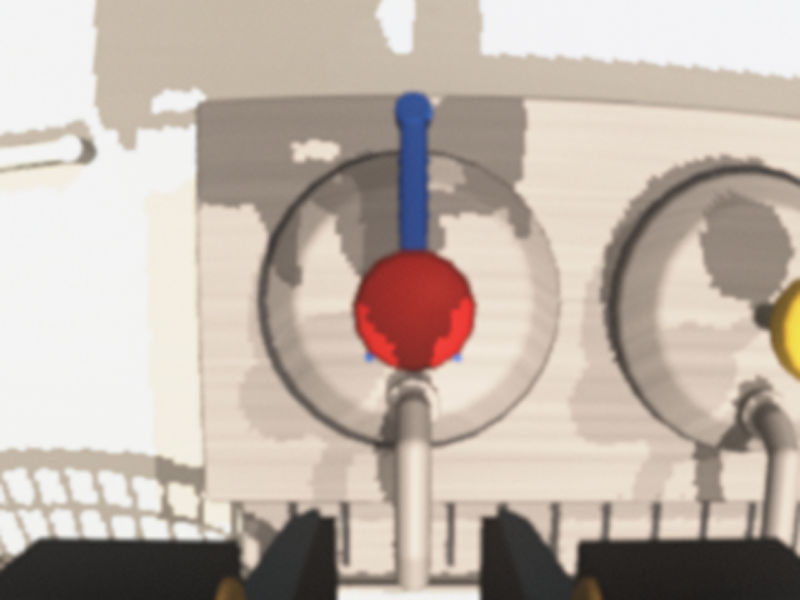

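The blue handle points straight to the front, and the flare tips show on both sides under the knob. The contact-to-stop travel of 11.4 mm matches a fully home fit. Next I'll press the knob.

{"fn": "send_rows", "kwargs": {"targets": [[[0,0,0,-0.12,-0.006,0,1],[0,0,0,-0.12,-0.006,0,1],[0,0,0,0,0,0,1],[0,0,0,0,0,-0.2,1],[0,0,0,0,0,-0.15,1],[0,0,0,0,0,-0.05,1],[0,0,0,0,0,0,1],[0,0,0,0,0,0,1],[0,0,0,0,0,0,1]]]}}

```text
time_s: 20.3
ee_pos: [581.0, 195.7, 171.7]
ee_rot: [180.0, 0.2, -175.2]
force: [0.3, -0.2, 0.5]
gripper_width: 0.7
gripper_force: 0.0
```

{"fn": "send_rows", "kwargs": {"targets": [[[0,0,0,0,0,-0.02,1],[0,0,0,0,0,-0.02,1],[0,0,0,0,0,0,1],[0,0,0,0,0,0,1]]]}}

```text
time_s: 20.7
ee_pos: [580.1, 195.4, 162.1]
ee_rot: [180.0, 0.1, -175.2]
force: [0.9, -0.0, 2.4]
gripper_width: 0.4
gripper_force: 0.7
```

{"fn": "send_rows", "kwargs": {"targets": [[[0,0,0,0,0,-0.015,1],[0,0,0,0,0,-0.015,1],[0,0,0,0,0,-0.015,1],[0,0,0,0,0,0,1],[0,0,0,0,0,0,1],[0,0,0,0,0,0,1]]]}}

```text
time_s: 21.3
ee_pos: [580.1, 195.4, 153.1]
ee_rot: [180.0, 0.1, -175.2]
force: [0.8, -1.0, 5.2]
gripper_width: 0.4
gripper_force: 2.4
```

{"fn": "send_rows", "kwargs": {"targets": [[[0,0,0,0,0,-0.015,1],[0,0,0,0,0,-0.01,1],[0,0,0,0,0,0,1],[0,0,0,0,0,0,1],[0,0,0,0,0,0,1]]]}}

```text
time_s: 21.8
ee_pos: [580.1, 195.4, 148.3]
ee_rot: [180.0, 0.1, -175.2]
force: [1.2, -0.2, 6.3]
gripper_width: 0.4
gripper_force: 2.9
```

{"fn": "send_rows", "kwargs": {"targets": [[[0,0,0,0,0,-0.0075,1],[0,0,0,0,0,0,1],[0,0,0,0,0,0,1],[0,0,0,0,0,0,1]]]}}

```text
time_s: 22.2
ee_pos: [580.2, 195.4, 146.9]
ee_rot: [180.0, 0.1, -175.2]
force: [1.3, -1.0, 6.6]
gripper_width: 0.1
gripper_force: 3.1
```

{"fn": "send_rows", "kwargs": {"targets": [[[0,0,0,0,0,-0.005,1],[0,0,0,0,0,0,1],[0,0,0,0,0,0,1],[0,0,0,0,0,0,1]]]}}

```text
time_s: 22.6
ee_pos: [580.1, 195.4, 146.0]
ee_rot: [180.0, 0.1, -175.2]
force: [0.4, -0.4, 7.5]
gripper_width: 0.4
gripper_force: 3.4
```

{"fn": "send_rows", "kwargs": {"targets": [[[0,0,0,0,0,-0.005,1],[0,0,0,0,0,0,1],[0,0,0,0,0,0,1],[0,0,0,0,0,0,1]]]}}

```text
time_s: 23.0
ee_pos: [580.2, 195.5, 145.9]
ee_rot: [180.0, 0.1, -175.2]
force: [-0.4, -0.5, 10.8]
gripper_width: 0.6
gripper_force: 5.3
```

It stopped on the collar at 16 mm of travel. I'll let it up slowly and check.

{"fn": "send_rows", "kwargs": {"targets": [[[0,0,0,0,0,0.02,1],[0,0,0,0,0,0.02,1],[0,0,0,0,0,0.02,1],[0,0,0,0,0,0.03,1],[0,0,0,0,0,0.05,1],[0,0,0,0,0,0.15,1],[0,0,0,0,0,0.2,1],[0,0,0,0.1,0.004,0.03,1],[0,0,0,0.13,0.005,0,1],[0,0,0,0,0,0,1],[0,0,0,0,0,0,1],[0,0,0,0,0,0,1]]]}}

```text
time_s: 24.2
ee_pos: [624.6, 197.0, 247.6]
ee_rot: [-180.0, -0.2, -175.2]
force: [-2.1, -0.3, -1.5]
gripper_width: 0.8
gripper_force: 0.0
```

```bash
python3 l3.py w4
```

```text
{'time_s': 24.2, 'ee_pos': [624.62, 196.98, 247.61], 'ee_rot': [-179.98, -0.15, -175.16], 'force': [-2.07, -0.28, -1.45]}
[ 293  164   47   48 1751]
red ((316.2583923339844, 187.34524536132812), (45.6418342590332, 47.090370178222656), 158.2841339111328) [[578.21138763 194.05846364 162.        ]]
[309 100  15  62 660]
handle yaw 5.1600757 [9.9594730e-01 8.9938618e-02 5.4142114e+02 1.9071240e+02] tail x 511.42113438633316
```

View pics/w4.png

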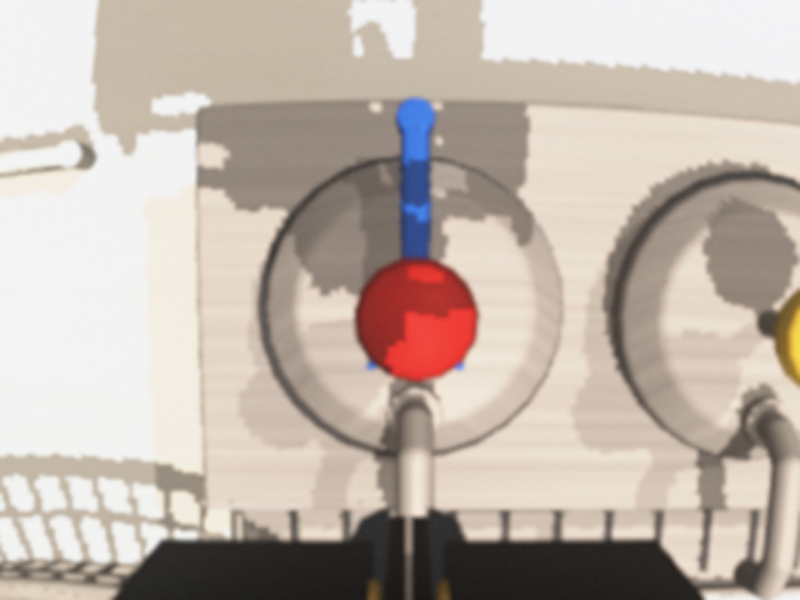

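The knob is back up at (417,320) and looks the same size as before. The collar is unchanged: straight handle at (415,180), with flare tips on both sides of the stem. The robot is clear of everything, so I'm handing in.

```bash
python3 -c "
from workcell import env
print(env.job_done())"
```

```text
the job is handed in; nothing more can be done
None
```

The blue collar is clipped fully home on the red pump's stem with its handle pointing to the front; I pressed the red knob to its stop on the collar (16 mm, about 11 N), it came back up, and I handed the job in at about 24 s.

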